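# Press the lid onto the filled dessert tub through the press guard

## Robot

A 6-joint arm with a two-finger parallel gripper is mounted at the origin on the work surface. World frame = base frame: x ahead of the robot, y to its left, z up, the work surface at z = 0. Lengths are in mm, angles in degrees, forces in N, time in s.
With the tool pointing down it reaches from about 300 to 850 mm from the base axis. Payload 4.2 kg.
Tool frame: the origin (TCP) lies on the mounting face of the last link; the fingertips stand 191 mm ahead of it and the grasp point (between the pads) lies 172 mm ahead of it; z points along the fingers, y is the direction in which the jaws open and shut (so a half turn about z gives the same grasp; the last joint's range is limited). The gripper opens to 91 mm and grips with 3 to 60 N. Pads are 32 mm wide; open, the fingers measure 118 mm over their backs; the gripper's body (76 mm by 178 mm) begins 60 mm behind the grasp point.
Start: joints at [73.052, 18.312, 89.639, -0, 72.044, -1.146], TCP at [156.579, 553.268, 404.776] pointing down, gripper open.
Joint ranges: [-177.97, 177.97], [-48.28, 115.42], [12.27, 149.76], [-77.06, 257.06], [2.81, 150.46], [-146.56, 146.56]. Speed limits (degrees/s): [147.25, 147.25, 180, 180, 180, 180].

## Interface

Orientations are given as [roll, pitch, yaw] about the fixed x, y, z axes, in that order (R = Rz(yaw) Ry(pitch) Rx(roll)).
In Python, from workcell import env gives the robot as it stands.
- The arm moves only by the shell command python3 -m handwheel 'ROWS' [FORCE]. ROWS is JSON, a list of rows, each an object with "gripper": the opening in per cent of the stroke, from 0 (shut) to 100 (fully open); "travel": the shift along the tool's x, y, z in m, a list of three; "twist": the turn about the tool's z in rad. In form: [{"gripper": gripper, "travel": [x, y, z], "twist": twist}, ...]. A call has 1 to 5 rows; each row shifts and turns the commanded pose from where the row before left it, along the tool's axes as they then stand; what a row does not reach is not made up. A row lasts 1/12 s, in which the tool goes at most 41.7 mm and 7.16 degrees, less where a joint would pass 70% of its speed; a pose out of reach is approached as far as the arm can. A call with a gripper value outside its range is refused whole. The fingers move at their own pace and stop on an object; FORCE is the grip in N (left out, the last holds). Time passes only in rows, so rows that do not move let the fingers close. It gives the time, the measured TCP pose, the force and the opening at its end, in the units of the state.
- env.state(): the state, without advancing time (a new reading comes with each control period).
- env.grab_frame(name): name is "scene" or "top" or "wrist"; returns a dict with "frame" (384x512x3 uint8, red, green, blue), "intrinsics" (3x3 intrinsics, pixels), "k1" (the pictures are not rectified: a ray, as slopes to the right and down, at radius r is drawn at 1 + k1 r^2 times it, then the intrinsics apply), "extrinsics" (4x4, takes a point from camera to world coordinates). Camera axes: x right, y down, z forward; pixel columns grow to the right and rows downward; lengths in mm; the calibration is good to about 2 mm. A picture is of the moment at which its call begins. There is no depth.
- env.job_done(): hands the job in, once; it reports no verdict.
Trained networks look in the newest picture that a camera, given by its name, has taken for a name from the list of things; names that differ only in an ending like _2 or _b are one class to them, and where a whole thing is asked for, a point or a joint stands for the part that bears it (a point fixed in the world has none). Each returns a list of dicts, best first, with "confidence" (0 to 1); they miss things now and then, are a little off and sometimes report something else, mostly with a low value. They report only what shows in the picture. A call takes as long as a camera call. They do not tell look-alikes from the thing itself.
- env.trace(camera, thing): "pixels" (384x512 bool, what is visible of it) and "uv" ([column, row] in pixels, amid what is visible of it).
- env.pinpoint(camera, thing): "uv" ([column, row] in pixels: a listed point, or the origin of a listed thing).
The state is a dict: "time_s": time; "qpos": joint angles; "qvel": joint speeds; "effort": joint torques, N m; "ee_pos": TCP position; "ee_rot": TCP orientation; "force": force on the tool from outside, world axes, zero at the start; "torque": the same for the moment, N m; "gripper_width": finger opening in mm.
Only numpy, scipy, OpenCV 4.12 (cv2) and the standard library are available. Lean on these libraries where they do the work, as an engineer would, in place of code of your own. Each camera call takes 0.05 s, during which the arm holds its last target. There are 200 camera calls.

## Task

Shut the lid of the filled tub in the lid press: reach down through the guard window on that tub's side with the fingertips and press the pad of its lever all the way down, then let the lever come back up and withdraw. Do not touch the guard or its window frame, leave the lever over the open tub alone, and do not touch the tubs or disturb anything else.

Things in the scene. Friction and masses are not known exactly. Their poses are not given: they have to be found in the camera images.
- pad_left (a point): black rubber hand pad at the free end of the left lever (+y side of the press), 42 x 45 mm, 10 mm thick; origin at the centre of its top face; z up when the lever is at rest, x points from the pad along the lever to the pivot, 220 mm away. At rest its top is 118 mm above the table, 27 mm below the top of the guard; pressed fully it goes 21 mm lower. Push it straight down: about 3 N starts it, up to about 10 N while a lid goes on, then it comes to a hard stop
- window_left (a point): centre of the left window, a rectangular hole 80 mm (press x) by 90 mm (press y) in the guard, at the guard's top face, 145 mm above the table, straight above the pad; axes as the press
- lever_left (a joint): angle of the left lever, rad: 0 at rest (up), 0.095 fully down; a spring lifts it back when let go. It pivots at the far end; its rubber foot, 100 mm from the pivot, presses on what stands in the left seat
- seat_left (a point): centre of the left seat on the press base, 12 mm above the table, under the foot of the left lever, between four 8 mm pegs
- pad_right (a point): black rubber hand pad at the free end of the right lever (-y side of the press), 42 x 45 mm, 10 mm thick; origin at the centre of its top face; z up when the lever is at rest, x points from the pad along the lever to the pivot, 220 mm away. At rest its top is 118 mm above the table, 27 mm below the top of the guard; pressed fully it goes 21 mm lower. Push it straight down: about 3 N starts it, up to about 10 N while a lid goes on, then it comes to a hard stop
- window_right (a point): centre of the right window, a rectangular hole 80 mm (press x) by 90 mm (press y) in the guard, at the guard's top face, 145 mm above the table, straight above the pad; axes as the press
- lever_right (a joint): angle of the right lever, rad: 0 at rest (up), 0.095 fully down; a spring lifts it back when let go. It pivots at the far end; its rubber foot, 100 mm from the pivot, presses on what stands in the right seat
- seat_right (a point): centre of the right seat on the press base, 12 mm above the table, under the foot of the right lever, between four 8 mm pegs
- guard: fixed grey sheet-metal hood over the two hand pads: top plate 5 mm thick with the two windows (70 mm of sheet between them, 20 mm before and behind, 30 mm at the ends), closed in front and at the sides, 120 x 310 mm, top 145 mm above the table; its frame is the press's: origin on the table under the middle of the seats, x away from the robot at yaw 0, y left; the windows are centred at x -120, y +80 and -80 mm
- tub: the tub with a white lid: round clear tub with brown filling, 78 mm wide, 55 mm tall, in one of the two seats; origin at the centre of its underside, z up
- tub_lid (a joint): how far the lid of that tub is pushed on, m: about 0 as it lies loosely on, 0.006 fully shut; lid 84 mm wide, its top 65 mm above the tub's underside when loose; it is stiff (about 10 N) and stays where pushed
- open_tub: the same clear tub, empty and without a lid, in the other seat; origin at the centre of its underside
- nozzle: small steel piping nozzle, 28 mm wide, 42 mm tall, on the press base between the two seats; bystander, origin at its underside
- honey_jar: amber jar with a steel cap, 64 mm wide, 85 mm tall, beside the press; bystander, origin at its underside
- spatula: black-handled spatula lying beside the press; bystander
- cutter: steel ring cutter, 70 mm wide, 40 mm tall; bystander, origin at its underside
- lid_stack: stack of spare white lids, 84 mm wide, 30 mm tall; bystander, origin at its underside
- ramekin: white ceramic bowl, 72 mm wide, 40 mm tall; bystander, origin at its underside
There are look-alikes about, which are no part of the job. Leave any red or turquoise look-alike of the tub alone.

How it is judged (in metres and radians):
On the way:
1. the fingers hold the pad on the filled tub's side fully down and the lid is pushed on (((horizontal distance between tub and seat_left below 0.04 m and value of joint lever_left above 0.075 rad and contact force between the fingers and lever_left_c2 above 1 N and value of joint tub_lid above 0.005 m) or (horizontal distance between tub and seat_right below 0.04 m and value of joint lever_right above 0.075 rad and contact force between the fingers and lever_right_c2 above 1 N and value of joint tub_lid above 0.005 m))), for 0.2 s.
At the end, for the whole second after the job is handed in: the filled tub stands upright in its seat with the lid pushed on by at least 5 of 6 mm, both levers are back up (under 0.02 rad), and the open tub has not moved (15 mm) ((horizontal distance between tub and seat_left below 0.04 m or horizontal distance between tub and seat_right below 0.04 m) and value of joint tub_lid above 0.005 m and value of joint each of lever_left, lever_right below 0.02 rad and angle between tub's own z axis and vertical below 0.1 rad and linear speed of tub below 0.02 m/s and distance of open_tub from where it was at the start of the episode below 0.015 m); the robot touches nothing.
It fails at once if the robot touches the guard (contact force between any of the fingers, the arm and guard above 0.5 N).
It fails at once if the lever over the open tub is pressed ((horizontal distance between tub and seat_left below 0.04 m and value of joint lever_right above 0.03 rad) or (horizontal distance between tub and seat_right below 0.04 m and value of joint lever_left above 0.03 rad)).
It fails at once if a tub or its lid is touched by the robot (contact force between any of the fingers, the arm and tub above 0.5 N or contact force between any of the fingers, the arm and open_tub above 0.5 N).
It fails at once if a tub is lifted, carried, tipped or pushed out of its seat (distance of any of tub, open_tub from where it was at the start of the episode above 0.015 m or angle between any of tub, open_tub's own z axis and vertical above 0.2 rad).
It fails at once if a bystander is moved or lifted (distance of any of nozzle, honey_jar, spatula, cutter, lid_stack, ramekin from where it was at the start of the episode above 0.02 m).
It also fails if it takes over 35 s, if anything falls off the work surface, if the arm or the gripper's body presses on something with over 40 N, if the wrist force passes 120 N, or if a joint passes its speed limit or range.

## Working session

There is one attempt and no reset: what is moved stays moved. The work goes in short steps, Python scripts to look and compute and a shell command to move; the robot and the scene stay as the last step left them, time stands still between calls to the robot, and variables do not carry over. Pictures are saved under pics/ and viewed, about 8 in all and at most 12, crops included, and the job is handed in when it is done.

```bash
mkdir -p pics; cat > h.py <<'E'
from workcell import env
import numpy as np, cv2
def ray(f,uv):
    K=np.array(f["intrinsics"],float);k=float(f["k1"])
    d=(np.linalg.inv(K)@[uv[0],uv[1],1])[:2]; s=d.copy()
    for _ in range(30): s=d/(1+k*(s@s))
    T=np.array(f["extrinsics"],float); return T[:3,3],T[:3,:3]@np.array([s[0],s[1],1])
def at_z(f,uv,z):
    o,r=ray(f,uv); return o+r*(z-o[2])/r[2]
def proj(f,P):
    T=np.array(f["extrinsics"],float);p=T[:3,:3].T@(np.array(P)-T[:3,3]);s=p[:2]/p[2]
    s=s*(1+float(f["k1"])*(s@s));K=np.array(f["intrinsics"],float);return (K@[s[0],s[1],1])[:2]
def save(f,n,crop=None,sc=1):
    im=cv2.cvtColor(np.array(f["frame"]),cv2.COLOR_RGB2BGR)
    if crop: x0,y0,x1,y1=crop; im=im[y0:y1,x0:x1]
    cv2.imwrite("pics/"+n,cv2.resize(im,None,fx=sc,fy=sc,interpolation=cv2.INTER_CUBIC))
Z=dict(pad_left=118,pad_right=118,window_left=145,window_right=145,seat_left=12,seat_right=12,tub=12,open_tub=12,honey_jar=0,nozzle=12)
E
python3 - <<'E'
from h import *
np.set_printoptions(precision=1,suppress=True)
F={c:env.grab_frame(c) for c in("top","scene")}
st=env.state(); print(st)
a=np.array(F["top"]["frame"]);b=np.array(F["scene"]["frame"])
cv2.imwrite("pics/a.png",cv2.cvtColor(a,cv2.COLOR_RGB2BGR));cv2.imwrite("pics/b.png",cv2.cvtColor(b,cv2.COLOR_RGB2BGR))
for c in F:
  for n in Z:
    for d in env.pinpoint(c,n)[:3]: print(c,n,np.array(d["uv"]),round(d["confidence"],2),at_z(F[c],d["uv"],Z[n]))
E
```

```text
{'time_s': 0.1, 'qpos': array([73.1, 18.3, 89.7, -0. , 72. , -1.1]), 'qvel': array([ 0. , -0.1, -0.1,  0.1,  0. , -0. ]), 'effort': array([  0. , -41.3, -23.3,   0.1,   0. ,  -0. ]), 'ee_pos': array([156.5, 553.1, 404. ]), 'ee_rot': array([-179.9,   -0. ,  164.2]), 'force': array([-0.3,  1.3,  0.4]), 'torque': array([-0.,  0., -0.]), 'gripper_width': 91.55827288530364}
top pad_left [257.9 202.4] 0.87 [509.8   7.5 118. ]
top pad_left [211.  200.6] 0.24 [518.3 148.7 118. ]
top pad_right [309.8 196.9] 0.61 [ 523.1 -149.4  118. ]
top pad_right [175.5 185.3] 0.26 [567.8 257.6 118. ]
top window_left [260. 201.] 0.85 [509.6   1.3 145. ]
top window_left [253. 173.] 0.68 [594.6  20.2 145. ]
top window_right [311.1 191.1] 0.94 [ 535.9 -150.7  145. ]
top seat_left [253.7 169.2] 0.65 [637.8  18.8  12. ]
top seat_left [200.5 164.6] 0.47 [657.6 195.4  12. ]
top seat_right [304.4 165.1] 0.96 [ 648.1 -149.5   12. ]
top tub [282.3 261.2] 0.85 [335.2 -66.3  12. ]
top tub [255.7 171.9] 0.61 [628.5  12.4  12. ]
top tub [209.1 240.6] 0.57 [405.4 166.9  12. ]
top open_tub [300.9 164.4] 0.69 [ 650.7 -138.    12. ]
top honey_jar [200.1 165.6] 0.63 [657.2 198.4   0. ]
top nozzle [276.4 152.3] 0.4 [694. -58.  12.]
scene pad_left [236.5 178.5] 0.79 [524.3   4.  118. ]
scene pad_right [173.7 199.2] 0.85 [ 526.4 -156.8  118. ]
scene window_left [240.4 167.4] 0.6 [518.2  17.7 145. ]
scene window_right [172.1 191.8] 0.59 [ 528.  -156.9  145. ]
scene seat_left [257.5 234.4] 0.73 [629.6  13.3  12. ]
scene seat_right [201.9 266.9] 0.93 [ 660.5 -145.    12. ]
scene tub [191.7 170.9] 0.96 [341.8 -63.5  12. ]
scene tub [272.4 163.9] 0.6 [412.8 165.4  12. ]
scene tub [259.1 235.9] 0.55 [635.4  14.9  12. ]
scene open_tub [198.  262.1] 0.82 [ 644.4 -149.    12. ]
scene honey_jar [322.4 218.3] 0.94 [645.9 196.3   0. ]
scene nozzle [238.3 264.5] 0.72 [689.8 -65.2  12. ]
```

View pics/a.png

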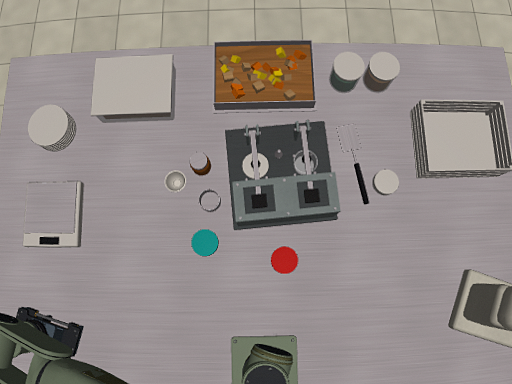

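View pics/b.png

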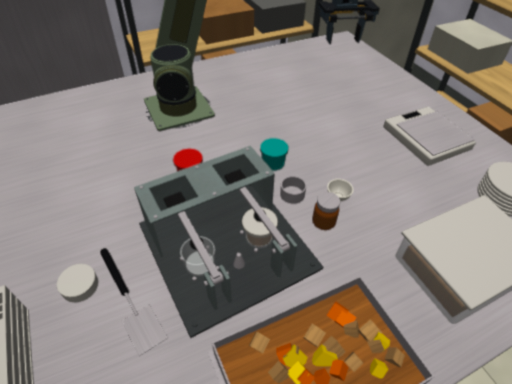

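The pictures show the press at the centre. The white-lidded, brown-filled tub is in the left (+y) seat at top (255,166) and scene (259,228). The empty clear tub is on the right at top (305,162) and scene (197,255).

Things that could be mistaken for it:
- red look-alike at top (284,260)
- turquoise look-alike at top (205,242)
- white lid stack at top (386,181)
- ramekin at top (176,181)

I choose the left tub, so the left window and pad at top (260,200). Next I'll fit the press pose and check it in one close crop.

```bash
cat > fit.py <<'E'
from h import *
from scipy.optimize import least_squares
L={"seat_left":(0,80,12),"seat_right":(0,-80,12),"window_left":(-120,80,145),"window_right":(-120,-80,145),"pad_left":(-120,80,118),"pad_right":(-120,-80,118)}
def W(p,q):
    c,s=np.cos(p[2]),np.sin(p[2]); return np.array([p[0]+c*q[0]-s*q[1],p[1]+s*q[0]+c*q[1],q[2]])
E
python3 - <<'E'
from fit import *
np.set_printoptions(precision=1,suppress=True)
obs=[];R={}
for c in("top","scene"):
    f=env.grab_frame(c);R[c]=f
    for n in L:
        for d in env.pinpoint(c,n)[:2]:
            if d["confidence"]>.4 : obs.append((c,n,at_z(f,d["uv"],L[n][2])[:2]))
    
p0=[642,-66,.08]
obs=[o for o in obs if np.linalg.norm(W(p0,L[o[1]])[:2]-o[2])<25]
r=least_squares(lambda p:np.concatenate([W(p,L[n])[:2]-x for c,n,x in obs]),p0,loss="soft_l1",f_scale=4,x_scale=[1,1,.01])
p=r.x;print(p[:2],np.degrees(p[2]),p[2])
for c,n,x in obs: print(c,n,x-W(p,L[n])[:2])
ims=[]
for c,box in(("top",(220,110,350,240)),("scene",(130,140,330,340))):
    im=cv2.cvtColor(np.array(R[c]["frame"]),cv2.COLOR_RGB2BGR);x0,y0,x1,y1=box;s=600/ (x1-x0)*.65
    im=cv2.resize(im[y0:y1,x0:x1],None,fx=s,fy=s,interpolation=cv2.INTER_CUBIC)
    for sy in(80,-80):
        for z,hx,hy,col in((145,40,45,(0,255,0)),(118,21,22.5,(0,255,255))):
            P=[(proj(R[c],W(p,(-120+a*hx,sy+b*hy,z)))-[x0,y0]+.5)*s for a,b in((1,1),(1,-1),(-1,-1),(-1,1))]
            cv2.polylines(im,[np.int32(P)],True,col,1)
    P=[(proj(R[c],W(p,(-120+a*60,b*155,145)))-[x0,y0]+.5)*s for a,b in((1,1),(1,-1),(-1,-1),(-1,1))]
    cv2.polylines(im,[np.int32(P)],True,(255,0,255),1)
    ims.append(im)
cv2.imwrite("pics/c.png",np.hstack(ims))
print("windowL",W(p,L["window_left"]))
E
```

```text
[640.9 -65.1] 4.022633939791743 0.07020820685183725
top seat_left [5.8 0.4]
top seat_right [5.8 2.9]
top window_left [-4.7 -4.4]
top window_right [ 6.9 -0.8]
top pad_left [-0.4 -6.1]
top pad_right [0.6 4.7]
scene seat_right [-4.  -2.9]
scene window_left [-0.1  1.2]
scene window_right [ -3.1 -14.6]
scene pad_left [0.5 8.6]
scene pad_right [-2.7  3.6]
windowL [515.6   6.2 145. ]
```

View pics/c.png

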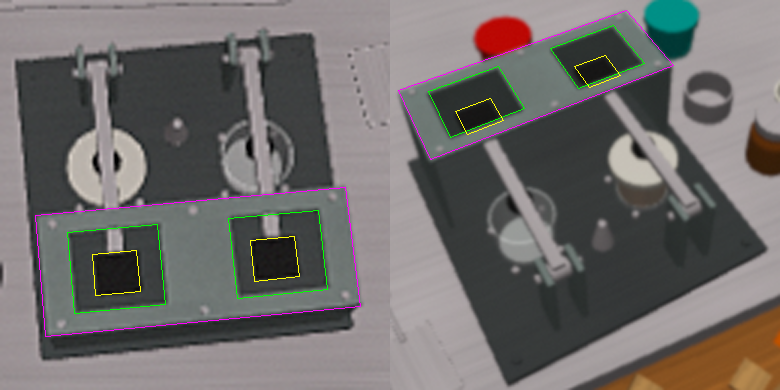

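The close crop confirms the choice. The fitted outlines lie on the guard, windows and pads, and the lidded brown tub is under the left lever, with the left window at about (515.6, 6.2). I'll move above it with the fingers shut.

```bash
python3 -m handwheel '[{"gripper":0,"travel":[-0.0247,-0.0214,0],"twist":0},{"gripper":0,"travel":[-0.0247,-0.0214,0],"twist":0},{"gripper":0,"travel":[-0.0247,-0.0214,0],"twist":0},{"gripper":0,"travel":[-0.0247,-0.0214,0],"twist":0},{"gripper":0,"travel":[-0.0247,-0.0214,0],"twist":0}]' 20
python3 -m handwheel '[{"gripper":0,"travel":[-0.0247,-0.0214,0],"twist":0},{"gripper":0,"travel":[-0.0247,-0.0214,0],"twist":0},{"gripper":0,"travel":[-0.0247,-0.0214,0],"twist":0},{"gripper":0,"travel":[-0.0247,-0.0214,0],"twist":0},{"gripper":0,"travel":[-0.0247,-0.0214,0],"twist":0}]'
python3 -m handwheel '[{"gripper":0,"travel":[-0.0247,-0.0214,0],"twist":0},{"gripper":0,"travel":[-0.0247,-0.0214,0],"twist":0},{"gripper":0,"travel":[-0.0247,-0.0214,0],"twist":0},{"gripper":0,"travel":[-0.0247,-0.0214,0],"twist":0},{"gripper":0,"travel":[-0.0247,-0.0214,0],"twist":0}]'
```

```text
time_s: 2.22
ee_pos: [246.7, 415.4, 404.8]
ee_rot: [180.0, 0.0, 164.2]
force: [-0.3, 1.0, -0.4]
gripper_width: 60.7
time_s: 2.63
ee_pos: [336.5, 278.6, 405.0]
ee_rot: [180.0, 0.0, 164.2]
force: [-0.3, 0.6, -0.3]
gripper_width: 27.4
time_s: 3.05
ee_pos: [426.2, 142.0, 405.0]
ee_rot: [180.0, 0.0, 164.2]
force: [1.2, 0.8, -0.7]
gripper_width: 0.6
```

```bash
python3 -m handwheel '[{"gripper":0,"travel":[-0.0247,-0.0214,0],"twist":0},{"gripper":0,"travel":[-0.0247,-0.0214,0],"twist":0},{"gripper":0,"travel":[-0.0247,-0.0214,0],"twist":0},{"gripper":0,"travel":[-0.0247,-0.0214,0],"twist":0},{"gripper":0,"travel":[-0.0247,-0.0214,0],"twist":0}]'
python3 -m handwheel '[{"gripper":0,"travel":[0,0,0],"twist":-0.115},{"gripper":0,"travel":[0,0,0],"twist":-0.115},{"gripper":0,"travel":[0,0,0],"twist":-0.115},{"gripper":0,"travel":[0,0,0],"twist":0},{"gripper":0,"travel":[0,0,0],"twist":0}]'
python3 - <<'E'
from fit import *
np.set_printoptions(precision=1,suppress=True)
p=[640.9,-65.1,.0702]
ims=[]
for c,box,s in(("wrist",(0,0,512,384),.78),("top",(220,110,350,240),3)):
    f=env.grab_frame(c)
    for n in("window_left","pad_left"):
        for d in env.pinpoint(c,n)[:2]: print(c,n,d["confidence"],np.array(d["uv"]),at_z(f,d["uv"],L[n][2])-W(p,L[n]))
    im=cv2.cvtColor(np.array(f["frame"]),cv2.COLOR_RGB2BGR);x0,y0,x1,y1=box
    im=cv2.resize(im[y0:y1,x0:x1],None,fx=s,fy=s,interpolation=cv2.INTER_CUBIC)
    for z,hx,hy,col in((145,40,45,(0,255,0)),(118,21,22.5,(0,255,255))):
        P=[(proj(f,W(p,(-120+a*hx,80+b*hy,z)))-[x0,y0]+.5)*s for a,b in((1,1),(1,-1),(-1,-1),(-1,1))]
        cv2.polylines(im,[np.int32(P)],True,col,1)
    h=np.zeros((390,im.shape[1],3),np.uint8);h[:min(390,im.shape[0])]=im[:390];ims.append(h)
cv2.imwrite("pics/d.png",np.hstack(ims))
s=env.state();print(s["ee_pos"],s["ee_rot"],s["force"],s["gripper_width"])
E
```

```text
time_s: 3.47
ee_pos: [516.0, 5.3, 404.9]
ee_rot: [180.0, 0.0, 164.2]
force: [0.1, 0.1, 0.5]
gripper_width: 0.5
time_s: 3.88
ee_pos: [515.3, 6.9, 404.7]
ee_rot: [180.0, 0.0, -176.2]
force: [-0.5, 0.1, -1.1]
gripper_width: 0.7
wrist window_left 0.6 [249.4 212.7] [ 2.1 -2.8  0. ]
wrist pad_left 0.58 [249.8 202.5] [ 1.  -2.9  0. ]
top pad_left 0.68 [258.7 199.8] [ 2.1 -1.4  0. ]
[515.3   7.1 404.8] [ 180.     0.  -176.1] [-0.1  0.1 -0.6] 0.584549089508063
```

View pics/d.png

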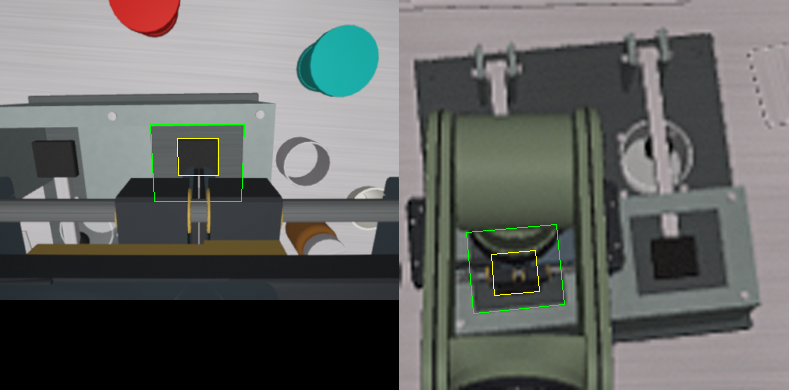

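The wrist and top pictures agree: the shut fingertips stand over the left pad, centred within about 3 mm (wrist window centre at about (249,212)). I'll descend into the window.

```bash
python3 -m handwheel '[{"gripper":0,"travel":[0,0,0.02],"twist":0},{"gripper":0,"travel":[0,0,0.02],"twist":0},{"gripper":0,"travel":[0,0,0.02],"twist":0},{"gripper":0,"travel":[0,0,0.02],"twist":0},{"gripper":0,"travel":[0,0,0.006],"twist":0}]'
python3 -m handwheel '[{"gripper":0,"travel":[0,0,0.004],"twist":0},{"gripper":0,"travel":[0,0,0.004],"twist":0},{"gripper":0,"travel":[0,0,0.004],"twist":0},{"gripper":0,"travel":[0,0,0.002],"twist":0},{"gripper":0,"travel":[0,0,0],"twist":0}]'
```

```text
time_s: 4.6
ee_pos: [514.4, 7.0, 316.1]
ee_rot: [180.0, -0.3, -176.1]
force: [0.1, 0.6, -0.3]
gripper_width: 0.2
time_s: 5.02
ee_pos: [515.6, 6.9, 305.4]
ee_rot: [-180.0, 0.1, -176.0]
force: [-0.6, 0.3, 3.0]
gripper_width: 0.5
```

```bash
python3 -m handwheel '[{"gripper":0,"travel":[0,0,0.004],"twist":0},{"gripper":0,"travel":[0,0,0.004],"twist":0},{"gripper":0,"travel":[0,0,0.004],"twist":0},{"gripper":0,"travel":[0,0,0.002],"twist":0},{"gripper":0,"travel":[0,0,0],"twist":0}]'
python3 -m handwheel '[{"gripper":0,"travel":[0,0,0.002],"twist":0},{"gripper":0,"travel":[0,0,0.001],"twist":0},{"gripper":0,"travel":[0,0,0],"twist":0}]'
```

```text
time_s: 5.43
ee_pos: [515.2, 6.9, 291.4]
ee_rot: [-180.0, 0.0, -176.0]
force: [-3.0, 0.2, 7.1]
gripper_width: 0.0
time_s: 5.68
ee_pos: [515.1, 6.9, 289.2]
ee_rot: [-180.0, 0.0, -176.0]
force: [-5.3, 0.4, 12.3]
gripper_width: 0.7
```

```bash
python3 -m handwheel '[{"gripper":0,"travel":[0,0,0.001],"twist":0},{"gripper":0,"travel":[0,0,0.001],"twist":0},{"gripper":0,"travel":[0,0,0],"twist":0},{"gripper":0,"travel":[0,0,0],"twist":0}]'
```

```text
time_s: 6.02
ee_pos: [515.0, 6.9, 288.7]
ee_rot: [-180.0, 0.1, -176.0]
force: [-8.8, -0.2, 22.7]
gripper_width: 0.5
```

The force climbed 10 N over only 0.5 mm, so this is the stop. I'll press a little more, hold, and then check the lid.

```bash
python3 -m handwheel '[{"gripper":0,"travel":[0,0,0.001],"twist":0},{"gripper":0,"travel":[0,0,0],"twist":0},{"gripper":0,"travel":[0,0,0],"twist":0},{"gripper":0,"travel":[0,0,0],"twist":0},{"gripper":0,"travel":[0,0,0],"twist":0}]'
python3 - <<'E'
from h import *
save(env.grab_frame("scene"),"e.png",(130,140,330,300),4)
E
```

```text
time_s: 6.43
ee_pos: [514.9, 6.9, 288.5]
ee_rot: [-180.0, 0.1, -176.0]
force: [-10.6, -0.6, 27.2]
gripper_width: 0.3
```

View pics/e.png

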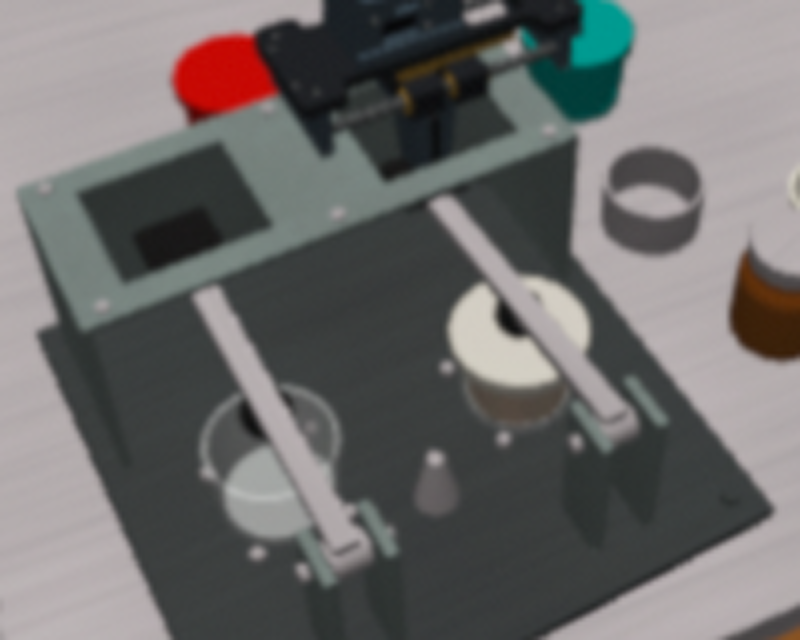

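The foot is on the lid at crop (515,318), the lid sits lower, and the open tub and right lever are untouched. Now I'll withdraw straight up.

```bash
python3 -m handwheel '[{"gripper":0,"travel":[0,0,-0.004],"twist":0},{"gripper":0,"travel":[0,0,-0.006],"twist":0},{"gripper":0,"travel":[0,0,-0.01],"twist":0},{"gripper":0,"travel":[0,0,-0.01],"twist":0},{"gripper":0,"travel":[0,0,-0.01],"twist":0}]'
python3 -m handwheel '[{"gripper":0,"travel":[0,0,-0.025],"twist":0},{"gripper":0,"travel":[0,0,-0.03],"twist":0},{"gripper":0,"travel":[0,0,-0.03],"twist":0},{"gripper":0,"travel":[0,0,-0.03],"twist":0},{"gripper":0,"travel":[0,0,0],"twist":0}]'
python3 - <<'E'
from h import *
save(env.grab_frame("scene"),"f.png",(130,140,330,300),4)
E
```

```text
time_s: 6.9
ee_pos: [515.4, 6.9, 325.4]
ee_rot: [180.0, -0.0, -176.0]
force: [0.3, 0.2, 0.5]
gripper_width: 0.7
time_s: 7.32
ee_pos: [516.2, 6.9, 446.2]
ee_rot: [-180.0, 0.7, -176.0]
force: [0.9, 0.2, 0.4]
gripper_width: 0.5
```

View pics/f.png

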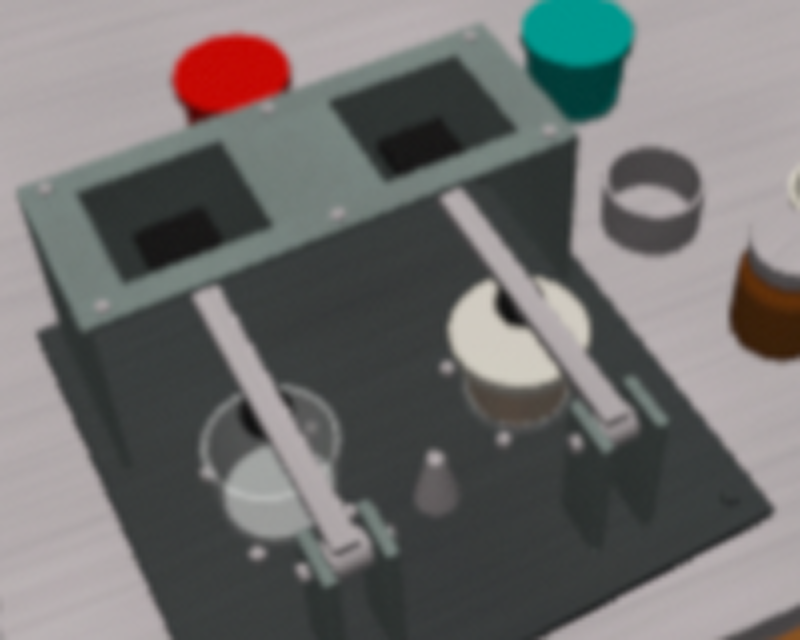

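The lever is back up, with the pad at crop (418,147) and the foot clear of the lid. The tubs are in place. One numeric check of the lid's drop against the first picture, then I'll hand in.

```bash
python3 - <<'E'
from h import *
f=env.grab_frame("scene");a=cv2.imread("pics/b.png");b=cv2.cvtColor(np.array(f["frame"]),cv2.COLOR_RGB2BGR)
box=(slice(205,250),slice(238,262))  # left part of lid, lever-free
ga,gb=[np.float32(cv2.cvtColor(i[box],cv2.COLOR_BGR2GRAY)) for i in(a,b)]
print("lid shift px",cv2.phaseCorrelate(ga,gb,cv2.createHanningWindow(ga.shape[::-1],cv2.CV_32F)))
print("expected for 6mm",proj(f,[633,15,71])-proj(f,[633,15,77]))
s=env.state();print(s["time_s"],s["ee_pos"],s["force"])
E
```

```text
lid shift px ((0.3370308528724042, 1.6896837921937653), 0.982991627852122)
expected for 6mm [-0.04886598  1.58475268]
7.4167 [515.2856993    6.91869653 441.00304661] [-0.31525956 -0.80173199  0.04672765]
```

```bash
python3 -c "
from workcell import env
print(env.job_done())"
```

```text
the job is handed in; nothing more can be done
None
```

I shut the lid of the filled tub and handed the job in at about 7.4 s of the 35 s allowed. The tub with the white lid was in the left seat. I went through the left window with the fingers closed and pressed the left pad down to its stop. The fingertips ended about 97.5 mm above the table with 27 N on the pad, held for about 0.4 s. Then I withdrew straight up.

**Last checks:**
- **Lid:** in the scene picture it sits 1.7 px lower than at the start; a full 6 mm push should show as 1.6 px.
- **Levers and tubs:** the left lever is back up with its foot clear of the lid. The right lever and the open tub look unmoved.
- **Contact:** the force on the tool was about 0 N once clear of the press, and I saw no sign of touching the guard.
- **Bystanders:** those in the last picture look unmoved. It did not show the spatula or lid stack, so I did not check those two again after the press.

No check failed. Separate detections of the windows, pads and seats scattered by up to 15 mm, so I aimed by fitting the whole press to them. The wrist camera agreed with that fit within about 3 mm.

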